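Key the cafe grinder and hold its lid at the pulse position

TASK

First plug the loose black safety key all the way into the rectangular socket on the grinder's deck. Then drop the bayonet lid from its rest ring into the grinder's keyhole collar until it sits flat, twist it clockwise half way to the lock (about 45 degrees, handle in line with the middle, double tick marks) and keep holding it there: it springs back when let go, and it must never be turned on as far as the lock. Finish while still gripping the lid at half way, with the key in place and the other things on the counter left alone.

Things in the scene. Friction and masses are not known exactly. Their poses are not given: they have to be found in the camera images.
- grinder: Grinder base, fixed to the counter: black housing 160 x 280 mm (its x by y), 70 mm high (the deck). On the deck, towards its -y, a round steel collar 124 mm across, flat roof 96 mm above the counter, 6 mm thick, with the keyhole; towards +y the key socket. Raised double dark ticks on the roof's rim mark half way, triple ones the lock. Origin: centre of the underside, z up.
- grinder_mouth (a point): Centre of the keyhole, at roof height (96 mm), 60 mm from the grinder's origin along its -y; axes as the grinder's. Round hole 46 mm across with a slot 70 mm long, 20 mm wide, along the grinder's x. Ticks on the rim, on both sides: single = insert (in line with the slot), double = half way (45 degrees clockwise from above), triple = lock (90 degrees clockwise).
- grinder_socket (a point): Centre of the mouth of the key socket, at deck height (70 mm), 75 mm from the grinder's origin along its +y; axes as the grinder's. Rectangular hole 34 mm along the grinder's x, 26 mm along its y, 24 mm deep, slightly chamfered, in a thin steel frame.
- carrier (a joint): Spring-loaded carrier in the collar that the lid's lugs drop into and turn: rad, 0 = lined up for inserting (at rest), growing clockwise from above, 0.785 = half way (pulse), 1.3 and more = lock. A light spring (0.08 N m at 0, 0.16 N m at half way) turns it and the lid back to 0 when let go. The lugs have about 4 degrees of play in it.
- lid: Lid, 0.16 kg: grey disc 92 mm across, 8 thick; on it an upright bar handle 80 mm long (its x), 14 wide (y), top 40 mm above the disc's underside. Below: steel stem 40 mm across, 7 long, then a lug bar in line with the handle, 66 x 14 mm, reaching 18 mm down, lowest 3 mm slimmer. Origin: centre of the disc's underside, z up. Fits either way round; seated with its origin at grinder_mouth.
- key: Safety key, 0.06 kg, black, standing on the counter: plug 30 mm (its x) by 22 (y), 20 long, lowest 3 mm slimmer, below a flange 40 x 32 x 6 mm; on top a fin to grip, 34 mm long (x), 12 wide (y), top 36 mm above the flange's underside. Origin: centre of the flange's underside, 20 mm above the foot, z up. Fits either way round; home when its origin is at grinder_socket.
- rest: Low aluminium ring, fixed on the counter, 88 mm outside and 72 mm inside diameter, 24 mm high, on which the lid starts lying flat. Origin: centre of its underside. It is on either side of the grinder, the key on the other.
- tamper: Bystander: dark steel coffee tamper, 58 mm in diameter, 88 mm high, upright near the grinder's front left corner (robot side). Origin at the centre of its base.
- espresso_cup: Bystander: small white mug, rim radius 34 mm, 58 mm high. Origin at the centre of its base.
- saucer: Bystander: white plate, radius 70 mm, 16 mm high. Origin at the centre of its base.
- paper_cup: Bystander: paper cup, rim radius 42 mm, 110 mm high. Origin at the centre of its base.
- sugar_jar: Bystander: glass jar with steel cap, radius 38 mm, 120 mm high. Origin at the centre of its base.
- syrup: Bystander: amber bottle, radius 35 mm, 210 mm high. Origin at the centre of its base.
Things that resemble listed ones, but are neither listed nor needed, are in the scene too. Leave any green look-alike of the key alone. What is shaped like the lid but yellow is not meant.

How it is judged:
On the way, in this order (a step that is already met when the one before it is completed fails the run):
1. the key is plugged fully home in the socket, before the lid goes in (horizontal distance between key and grinder_socket below 0.004 m and z of key in the frame of grinder_socket below 0.003 m and angle between the x axis of key and the x axis of grinder, either way round below 0.15 rad and horizontal distance between lid and grinder_mouth above 0.03 m), for 0.2 s.
2. the lid sits flat in the collar, not yet twisted (horizontal distance between lid and grinder_mouth below 0.004 m and z of lid in the frame of grinder_mouth below 0.003 m and value of joint carrier below 0.3 rad), for 0.1 s.
At the end, for the whole second after the job is handed in: The fingers still grip the lid (over 2 N), which lies at rest, flat in the collar (within 4 mm sideways, 3 mm in height, 0.06 rad of tilt) with the carrier between 0.60 and 0.97 rad; the key is fully home (within 4 mm sideways, 3 mm in height, 0.15 rad) and not touched by the fingers (value of joint carrier between 0.6 and 0.97 rad and horizontal distance between lid and grinder_mouth below 0.004 m and z of lid in the frame of grinder_mouth below 0.003 m and angle between lid's own z axis and vertical below 0.06 rad and contact force between the fingers and lid above 2 N and linear speed of lid below 0.03 m/s and angular speed of lid below 0.3 rad/s and horizontal distance between key and grinder_socket below 0.004 m and z of key in the frame of grinder_socket below 0.003 m and angle between the x axis of key and the x axis of grinder, either way round below 0.15 rad and contact force between the fingers and key below 0.1 N); the arm keeps its last pose, push and grip.
It fails at once if the lid is turned on to the lock (value of joint carrier above 1.3 rad).
It fails at once if a bystander is pushed more than 30 mm or knocked over (distance of any of tamper, espresso_cup, saucer, paper_cup, sugar_jar, syrup from where it was at the start of the episode above 0.03 m or angle between any of tamper, espresso_cup, paper_cup, sugar_jar, syrup's own z axis and vertical above 0.5 rad).
It also fails if it takes over 58 s, if anything falls off the work surface, if the arm or the gripper's body presses on something with over 40 N, if the wrist force passes 120 N, or if a joint passes its speed limit or range.

ROBOT

A 7-joint arm with a two-finger parallel gripper is mounted at the origin on the work surface. World frame = base frame: x ahead of the robot, y to its left, z up, the work surface at z = 0. Lengths are in m, angles in rad, forces in N, time in s.
With the tool pointing down it reaches from about 0.425 to 0.8 m from the base axis. Payload 8.3 kg.
Tool frame: the origin (TCP) lies on the mounting face of the last link; the fingertips stand 173 mm ahead of it and the grasp point (between the pads) lies 155 mm ahead of it; z points along the fingers, y is the line along which they close (so a half turn about z gives the same grasp; the last joint's range is limited). The gripper opens to 85 mm and grips with 20 to 120 N. Pads are 22 mm wide; open, the fingers measure 114 mm over their backs; the gripper's body (76 mm by 85 mm) begins 54 mm behind the grasp point. The pads swing forward as they close: fully open they stand 13 mm farther back than shut.
Start: joints at [1.095, 0.383, 0.016, 1.37, -0.006, 1.388, -0.046], TCP at [0.251, -0.572, 0.405] pointing down, gripper open.
Joint ranges: [-2.95, 2.95], [-0.25, 2.06], [-1.52, 1.56], [0.18, 2.33], [-1.44, 4.58], [0.02, 2.06], [-3.01, 3.01]. Speed limits (rad/s): [2.39, 2.39, 3.01, 3.01, 3.14, 3.14, 3.14].

INTERFACE

Orientations are given as a unit quaternion [x, y, z, w].
In Python, from bench import get_state, capture, get_calibration, sign_off gives the robot as it stands.
- The arm moves only by the tool jog_arm, never from a script. Its argument "motion" is text: rows parted by semicolons, each of 6 numbers parted by spaces: the shift along the tool's x, y, z in cm, then the turn, a rotation vector about the tool's x, y, z in degrees. A call has exactly 5 rows; each row is the pose to reach, as a shift and turn from the pose commanded when the call began, along the tool's axes at that moment; what a row does not reach only later rows make up. A row lasts 1/8 s, in which the tool goes at most 62.5 mm and 10.7 degrees, less where a joint would pass 70% of its speed; a pose out of reach is approached as far as the arm can. A call with a gripper value outside its range is refused whole. "gripper" is the finger opening in cm, from 0 to 8.54, set as the call begins (left out, the last holds). The fingers move at their own pace and stop on an object; "force" is the grip in N (left out, the last holds). Time passes only in rows, so rows that repeat a pose let the fingers close, or fill a call up. It gives the time, the measured TCP pose, the force, the opening and the grip force at its end, in the units of the state.
- get_state(): the state, without advancing time (a new reading comes with each control period).
- capture(name): name is "scene" or "top" or "wrist"; returns the picture (384x512x3 uint8, red, green, blue); there is no depth.
- get_calibration(name): a dict with "vertical_fov" (degrees; the focal length in pixels is half the picture's height over the tangent of half this angle, whatever the lens; pixels are square), "cx", "cy" (the principal point, pixels), "distortion" ([k1, k2, p1, p2, k3] as OpenCV has them; the pictures are not rectified), "R" (3x3) and "t" (3): a world point X has camera coordinates R X + t; the wrist camera has in their place "mount" (4x4, takes a point from camera to tool coordinates, whose origin is the TCP and whose axes are the flange's). Camera axes: x right, y down, z forward; pixel columns grow to the right and rows downward; lengths in m; the calibration is good to about 2 mm. A picture is of the moment at which its call begins: read the wrist's pose just before it. get_calibration takes no time and is no camera call.
- sign_off(): hands the job in; it is judged then, once.
The state is a dict: "clock": time; "joints": joint angles; "dq": joint speeds; "joint_torque": joint torques, N m; "tcp_pos": TCP position; "eef_rot": TCP orientation; "contact_force": force on the tool from outside, world axes, zero at the start; "wrist_torque": the same for the moment, N m; "grip_width": opening from 0.0 (shut) to 1.0 (fully open); "gripper_force": force on a finger pad.
Only numpy, scipy, OpenCV 4.12 (cv2) and the standard library are available. Lean on these libraries where they do the work, as an engineer would, in place of code of your own. Each camera call takes 0.05 s, during which the arm holds its last target. There are 200 camera calls.

## Working session

There is one attempt and no reset: what is moved stays moved. The work goes in short steps, Python scripts to look and compute and a tool call to move; the robot and the scene stay as the last step left them, time stands still between calls to the robot, and variables do not carry over. Pictures are saved under pics/ and viewed, at most 10 in all, crops included, and the job is handed in when it is done.

Besides the shell and the picture viewer there is one more tool, called after "Emit:" as a command line: name --argument value ..., lists and objects as JSON in quotes. jog_arm: Moves the arm, as the interface text tells. Its arguments: {"type":"object","properties":{"motion":{"type":"string"},"gripper":{"type":"number"},"force":{"type":"number"}},"required":["motion"]}

```bash
ls; mkdir -p pics; python3 - <<'E'
from bench import *
import cv2
s=get_state();print(s['clock'],s['tcp_pos'],s['eef_rot'],s['grip_width'])
for n in ['scene','top','wrist']:
    print(n,get_calibration(n))
for n in ['scene','top']:
    im=capture(n); cv2.imwrite(f'pics/{n}0.png',im[...,::-1])
a=cv2.imread('pics/scene0.png');b=cv2.imread('pics/top0.png')
cv2.imwrite('pics/a_top.png',cv2.resize(b,(800,600)))
cv2.imwrite('pics/a_scene.png',cv2.resize(a,(800,600)))
E
```

```text
pics
0.0 [ 0.25070432 -0.57233481  0.40368602] [ 9.78766935e-01  2.04974042e-01 -2.13804310e-04 -9.39418481e-04] 1.0026587384762373
scene {'vertical_fov': 44.51950545111153, 'cx': 258.8844283202028, 'cy': 192.8090625756446, 'distortion': array([0.03159428, 0.        , 0.        , 0.        , 0.        ]), 'R': array([[ 0.62783999,  0.77810938, -0.01904579],
       [ 0.48373176, -0.4092493 , -0.77363984],
       [-0.60977089,  0.47650898, -0.6333393 ]]), 't': array([-0.3272759 , -0.23596453,  1.72150281])}
top {'vertical_fov': 44.22240316210545, 'cx': 256.38059274344886, 'cy': 193.9430750158794, 'distortion': array([-0.09001094,  0.        ,  0.        ,  0.        ,  0.        ]), 'R': array([[ 0.01006491, -0.99992417, -0.00709576],
       [-0.99781499, -0.00957978, -0.06537179],
       [ 0.06529886,  0.00773822, -0.99783575]]), 't': array([-0.03647799,  0.60654414,  1.33667522])}
wrist {'vertical_fov': 71.28550508152233, 'cx': 249.68085090664798, 'cy': 192.18209747544032, 'distortion': array([-0.02773456,  0.        ,  0.        ,  0.        ,  0.        ]), 'mount': array([[ 1.16382933e-03, -9.43960723e-01, -3.30055752e-01,
         8.61139584e-02],
       [ 9.99999315e-01,  1.14081539e-03,  2.63420970e-04,
        -5.73501714e-04],
       [ 1.27873634e-04, -3.30055832e-01,  9.43961403e-01,
         3.07326380e-02],
       [ 0.00000000e+00,  0.00000000e+00,  0.00000000e+00,
         1.00000000e+00]])}
```

View pics/a_top.png

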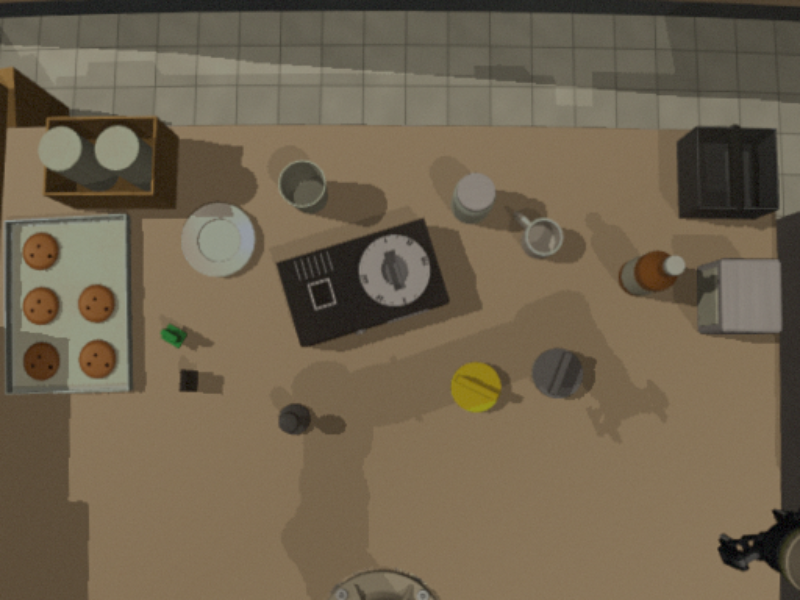

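View pics/a_scene.png

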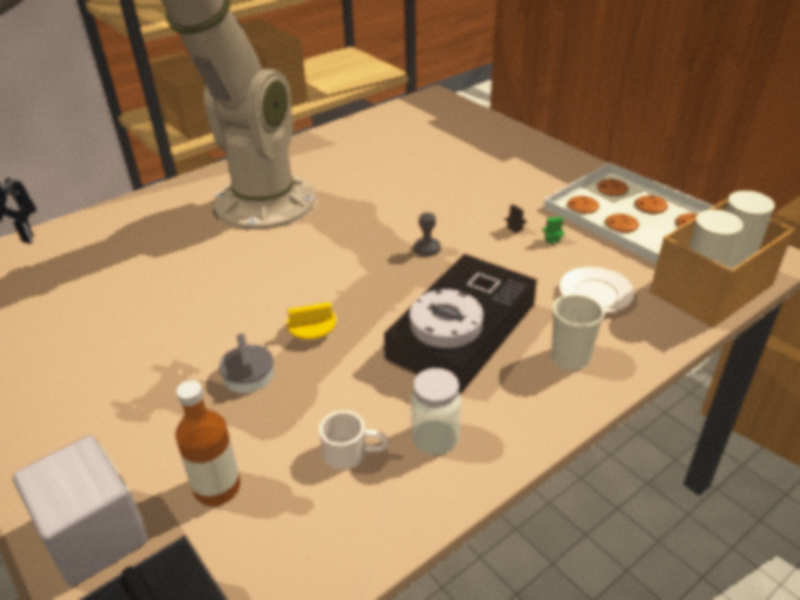

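Top view (800x600 px): for the key the candidates are the black one (189,381), the green look-alike (173,335) and the dark tamper (295,419). For the lid they are the grey one (557,373) and the yellow one (477,388). I choose black (189,381) and grey (557,373). The collar is at (394,269), the socket frame at (321,294).

```bash
cat > h.py <<'E'
import numpy as np, cv2
from bench import *
from scipy.spatial.transform import Rotation as R
def cam(n,s=None):
    c=get_calibration(n); f=192/np.tan(np.radians(c['vertical_fov']/2))
    K=np.array([[f,0,c['cx']],[0,f,c['cy']],[0,0,1]])
    if 'mount' in c:
        s=s or get_state(); T=np.eye(4); T[:3,:3]=R.from_quat(s['eef_rot']).as_matrix(); T[:3,3]=s['tcp_pos']
        M=np.linalg.inv(T@c['mount']); Rm,t=M[:3,:3],M[:3,3]
    else: Rm,t=c['R'],c['t']
    return K,c['distortion'],Rm,t
def onplane(C,px,z):
    K,d,Rm,t=C
    u=cv2.undistortPoints(np.float64(px).reshape(-1,1,2),K,d).reshape(-1,2)
    r=np.c_[u,np.ones(len(u))]@Rm; o=-Rm.T@t
    return o+r*((z-o[2])/r[:,2])[:,None]
def proj(C,X):
    K,d,Rm,t=C
    return cv2.projectPoints(np.float64(X).reshape(-1,1,3),cv2.Rodrigues(Rm)[0],t,K,d)[0].reshape(-1,2)
def togo(xyz,yaw,s=None):
    """shift (cm, tool axes) and turn (deg about tool z) for the grasp point to reach xyz, tool y (closing line) along yaw (deg)"""
    s=s or get_state(); Rt=R.from_quat(s['eef_rot']).as_matrix()
    d=Rt.T@(np.array(xyz)+[0,0,.155]-s['tcp_pos'])*100
    cur=np.degrees(np.arctan2(Rt[1,1],Rt[0,1])); a=(yaw-cur+90)%180-90
    tilt=np.degrees(np.arccos(-Rt[2,2]))
    print('shift cm',d.round(2),'tool-z turn deg',round(-a,2),'cur yaw',round(cur,1),'tilt',round(tilt,2))
E
python3 - <<'E'
from h import *
C=cam('top'); q=lambda x,y,z:print(onplane(C,np.array([[x,y]])*.64-.18,z).round(3))
for n,p in dict(key=(189,381,.04),green=(173,335,.04),lid=(562,373,.05),yel=(477,388,.04),tamp=(295,425,.04),collar=(394,269,.096),sock=(321,294,.07),cup=(302,185,.1),saucer=(218,240,.01),jar=(473,197,.1)).items(): print(n);q(*p)
s=get_state();print(s['joints'].round(2) if hasattr(s['joints'],'round') else s['joints'])
togo((0.56,0.35,.2),0)
E
```

```text
key
[[0.46  0.353 0.04 ]]
green
[[0.544 0.385 0.04 ]]
lid
[[ 0.483 -0.321  0.05 ]]
yel
[[ 0.454 -0.169  0.04 ]]
tamp
[[0.384 0.158 0.04 ]]
collar
[[ 0.662 -0.019  0.096]]
sock
[[0.619 0.111 0.07 ]]
cup
[[0.808 0.144 0.1  ]]
saucer
[[0.723 0.314 0.01 ]]
jar
[[ 0.789 -0.155  0.1  ]]
[ 1.1   0.38  0.02  1.37 -0.01  1.39 -0.05]
shift cm [ 65.34 -72.07   5.  ] tool-z turn deg -66.35 cur yaw -66.3 tilt 0.1
```

Emit:
jog_arm --motion "5 -3.4 0 0 0 0; 10 -6.8 0 0 0 0; 15 -10.2 0 0 0 0; 20 -13.6 0 0 0 0; 25 -17 0 0 0 0"

```text
clock: 0.72
tcp_pos: [0.4122, -0.3146, 0.4045]
eef_rot: [0.979, 0.205, -0.0, -0.0]
contact_force: [1.1, -0.3, -0.4]
grip_width: 1.001
gripper_force: 0.0
```

Emit:
jog_arm --motion "5 -3.4 0 0 0 0; 10 -6.8 0 0 0 0; 15 -10.2 0 0 0 0; 20 -13.6 0 0 0 0; 25 -17 0 0 0 0"

```text
clock: 1.35
tcp_pos: [0.573, -0.0589, 0.4045]
eef_rot: [0.979, 0.205, -0.0, -0.0]
contact_force: [0.0, -0.6, -0.2]
grip_width: 1.001
gripper_force: 0.0
```

Emit:
jog_arm --motion "4 -2.6 0 0 0 2; 8 -5 0 0 0 4; 10.2 -6.5 0 0 0 5.4; 10.2 -6.5 0 0 0 5.4; 10.2 -6.5 0 0 0 5.4"

```text
clock: 1.98
tcp_pos: [0.6395, 0.0391, 0.4043]
eef_rot: [0.987, 0.158, -0.0, 0.0]
contact_force: [0.2, -0.5, -0.3]
grip_width: 1.001
gripper_force: 0.0
```

```bash
python3 - <<'E'
from h import *
s=get_state();im=capture('wrist');np.save('w1.npy',im);import pickle;pickle.dump(s,open('w1.pkl','wb'))
print(s['clock'],s['tcp_pos'],np.round(s['joints'],2))
cv2.imwrite('pics/w1.png',cv2.resize(im[...,::-1],(800,600)))
E
```

```text
1.975 [0.63951821 0.03908791 0.4042921 ] [ 0.15  0.45 -0.39  1.31  0.17  1.42 -1.48]
```

View pics/w1.png

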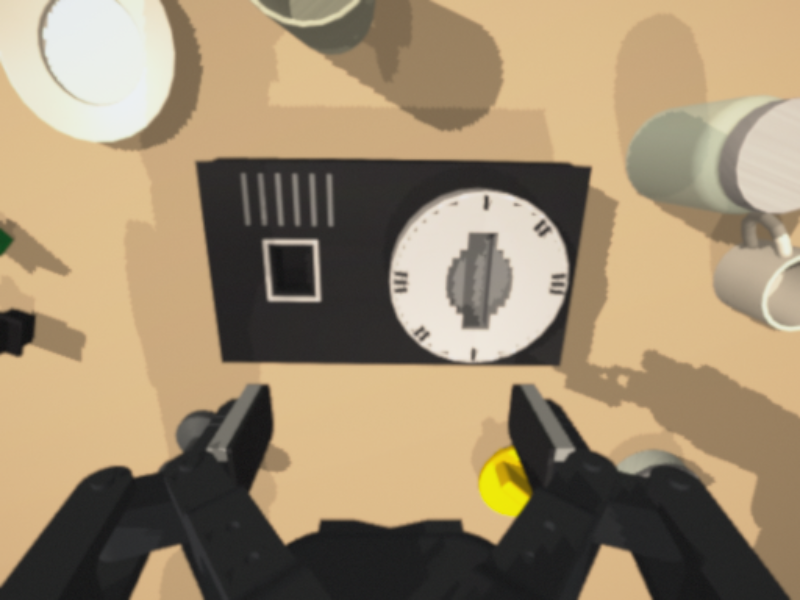

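Wrist view: the socket frame is centred at (292,270), the collar at (480,276), with single ticks vertical (along the slot). Double ticks are at (542,228) and (421,333).

```bash
cat > grinder.py <<'E'
from h import *
import pickle
def meas(im,s,verbose=1):
    C=cam('wrist',s)
    hsv=cv2.cvtColor(im,cv2.COLOR_RGB2HSV)
    m=((hsv[...,2]>120)&(hsv[...,1]<75)).astype(np.uint8)
    cs,_=cv2.findContours(m,cv2.RETR_CCOMP,cv2.CHAIN_APPROX_NONE)
    for c in cs:
        a=cv2.contourArea(c)
        if a<300: continue
        for nm,z in(('collar',.096),('sock',.071)):
            P=onplane(C,c.reshape(-1,2),z)
            r=cv2.minAreaRect((P[:,:2]*1000).astype(np.float32))
            w=sorted(r[1])
            if nm=='collar' and 115<w[0]<132 and w[1]<134: print(nm,np.round(cv2.fitEllipse((P[:,:2]*1000).astype(np.float32))[0:2],1))
            if nm=='sock' and 20<w[0]<40 and 28<w[1]<50: print(nm,np.round(r[0],1),np.round(r[1],1),round(r[2],1))
if __name__=='__main__': meas(np.load('w1.npy'),pickle.load(open('w1.pkl','rb')))
E
python3 grinder.py; python3 - <<'E'
from h import *
togo((0.46,0.353,.17),-71.7)
E
```

```text
sock [619.8 110.8] [41.2 35.7] 15.9
collar [[661.  -17.1]
 [122.7 125.7]]
shift cm [ -7.24 -35.48   7.93] tool-z turn deg -0.13 cur yaw -71.8 tilt 0.06
```

Emit:
jog_arm --motion "-1.2 -5.8 0 0 0 0; -2.4 -11.6 1 0 0 0; -3.6 -17.4 2 0 0 0; -4.8 -23.2 3 0 0 0; -6 -29 5 0 0 0"

```text
clock: 2.65
tcp_pos: [0.4914, 0.2966, 0.3556]
eef_rot: [0.988, 0.157, 0.001, 0.0]
contact_force: [-0.3, 0.6, -0.6]
grip_width: 1.001
gripper_force: 0.0
```

Emit:
jog_arm --motion "-1.2 -4 2 0 0 0; -1.2 -6.5 3 0 0 0; -1.2 -6.5 3 0 0 0; -1.2 -6.5 3 0 0 0; -1.2 -6.5 3 0 0 0"

```text
clock: 3.28
tcp_pos: [0.4613, 0.353, 0.3253]
eef_rot: [0.988, 0.157, 0.001, 0.0]
contact_force: [-0.7, -0.2, -0.4]
grip_width: 1.0
gripper_force: 0.0
```

```bash
python3 - <<'E'
from h import *
s=get_state();im=capture('wrist');np.save('w2.npy',im);import pickle;pickle.dump(s,open('w2.pkl','wb'))
print(s['clock'],s['tcp_pos'],np.round(s['joints'],2))
print(proj(cam('wrist',s),[(.46,.353,.04)]))
cv2.imwrite('pics/w2.png',cv2.resize(im[...,::-1],(800,600)))
E
```

```text
3.275 [0.46132656 0.35304525 0.32531985] [-0.29  0.39 -0.54  1.59  0.21  1.22 -2.12]
[[249.74703947 190.9033399 ]]
```

View pics/w2.png

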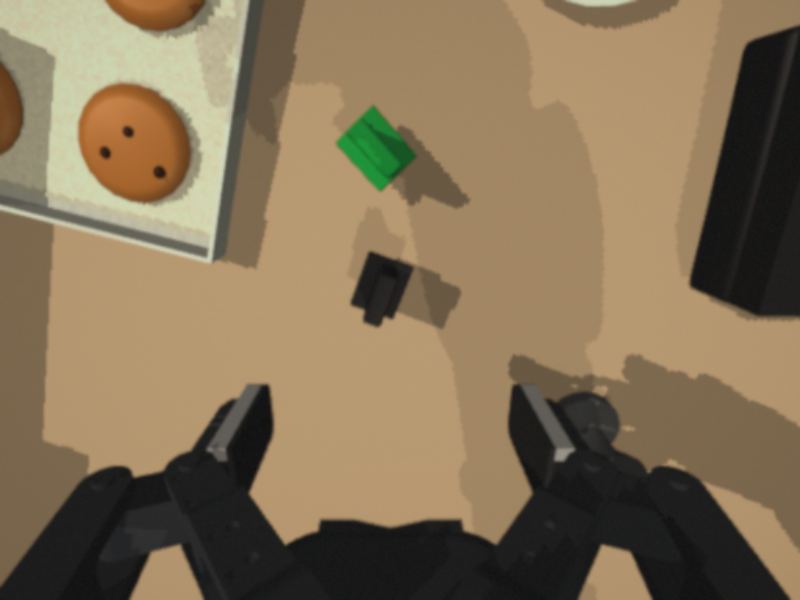

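The black key is at (382,288), its fin running from about (388,263) to (374,322). The green one is at (376,148), kept out of it. Next is a contrast-stretched crop as the check and for the fin's outline.

```bash
python3 - <<'E'
from h import *
im=np.load('w2.npy');c=im[150:220,210:300]
g=np.clip((c.astype(float)-5)*3.5,0,255).astype(np.uint8)
cv2.imwrite('pics/w2c.png',cv2.resize(g[...,::-1],None,fx=8,fy=8,interpolation=cv2.INTER_CUBIC))
E
```

```text
(no output)
```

View pics/w2c.png

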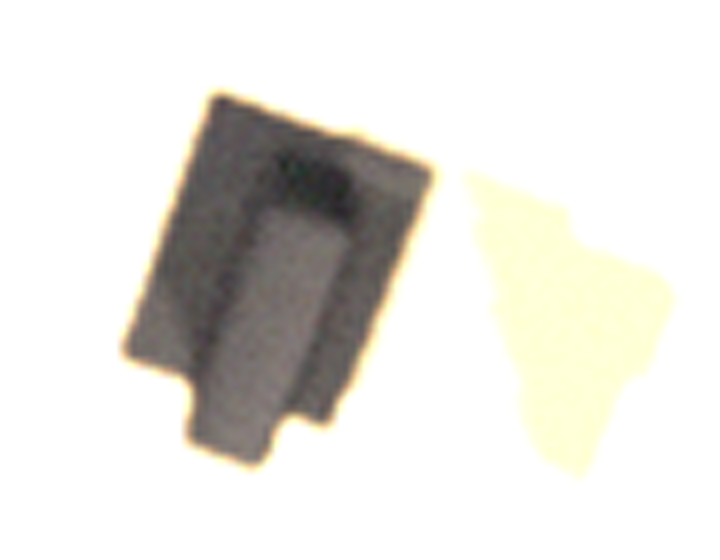

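The crop shows the black key: flange corners (215,92), (435,170), (330,425), (125,352), and fin top (265,210), (350,230), (262,465), (187,440).

```bash
python3 - <<'E'
from h import *
import pickle
s=pickle.load(open('w2.pkl','rb'));C=cam('wrist',s)
f=lambda P,z:onplane(C,(np.array(P)+.5)/8-.5+[210,150],z)[:,:2]*1000
for P,z in (([(215,92),(435,170),(330,425),(125,352)],.026),([(265,210),(350,230),(262,465),(187,440)],.056)):
    Q=f(P,z); ax=(Q[0]+Q[1]-Q[2]-Q[3])/2; r=cv2.minAreaRect(Q.astype(np.float32))
    print(Q.mean(0).round(1),'len',np.linalg.norm(ax).round(1),'yaw x',np.degrees(np.arctan2(ax[1],ax[0])).round(1),r[1])
E
```

```text
[462.6 360.1] len 37.6 yaw x -2.1 (30.081478118896484, 37.875946044921875)
[462.2 360.7] len 30.7 yaw x -0.9 (10.069931030273438, 31.242807388305664)
```

```bash
python3 - <<'E'
from h import *
togo((.4624,.3604,.047),-91.6)
E
```

```text
shift cm [ 0.33 -0.64 12.33] tool-z turn deg 19.71 cur yaw -71.9 tilt 0.06
```

Emit:
jog_arm --motion "0.15 -0.3 2 0 0 10; 0.33 -0.64 4 0 0 19.7; 0.33 -0.64 6 0 0 19.7; 0.33 -0.64 8 0 0 19.7; 0.33 -0.64 8 0 0 19.7" --gripper 5 --force 40

```text
clock: 3.95
tcp_pos: [0.4613, 0.3606, 0.2435]
eef_rot: [1.0, -0.013, -0.001, 0.001]
contact_force: [-0.0, 0.1, -0.5]
grip_width: 0.587
gripper_force: 0.0
```

```bash
python3 - <<'E'
from h import *
s=get_state();im=capture('wrist');togo((.4624,.3604,.047),-91.6);print(s['joints'][-1],s['grip_width'])
g=np.clip(im.astype(float)*1.6,0,255).astype(np.uint8)
cv2.imwrite('pics/w3.png',cv2.resize(g[...,::-1],(800,600)))
print(proj(cam('wrist',s),[(.4624,.3604,.056)])*1.5625)
E
```

```text
shift cm [0.08 0.06 4.27] tool-z turn deg 0.09 cur yaw -91.5 tilt 0.05
-2.491130620292401 0.5874561859571714
[[391.73898883 366.5264606 ]]
```

View pics/w3.png

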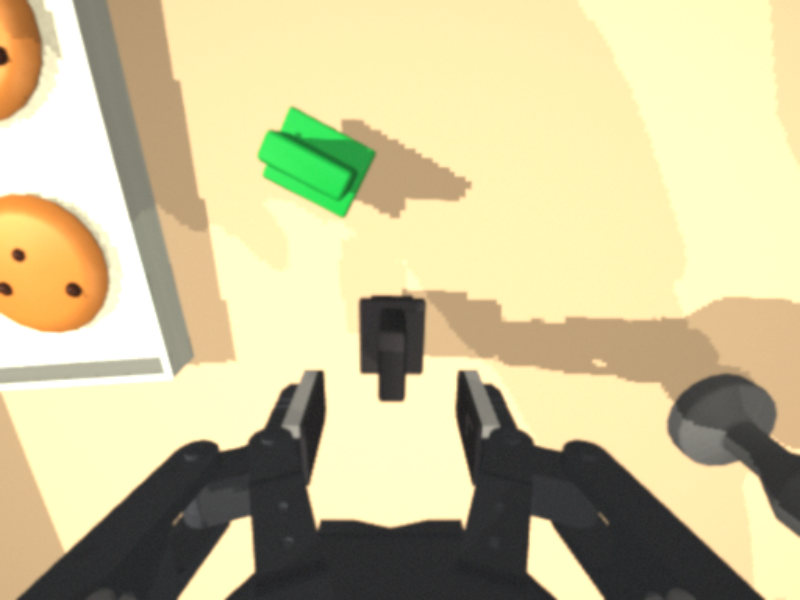

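The key is squarely between the fingers: fin at (392,366), as projected. I go down and grip.

Emit:
jog_arm --motion "0.08 0.06 2 0 0 0; 0.08 0.06 3.4 0 0 0; 0.08 0.06 4.2 0 0 0; 0.08 0.06 4.2 0 0 0; 0.08 0.06 4.2 0 0 0"

```text
clock: 4.62
tcp_pos: [0.4622, 0.3613, 0.2031]
eef_rot: [1.0, -0.013, 0.0, -0.0]
contact_force: [-0.1, -0.6, -0.2]
grip_width: 0.582
gripper_force: 0.0
```

Emit:
jog_arm --motion "0 0 0 0 0 0; 0 0 0 0 0 0; 0 0 0 0 0 0; 0 0 0 0 0 0; 0 0 0 0 0 0" --gripper 0 --force 40

```text
clock: 5.25
tcp_pos: [0.4621, 0.3611, 0.203]
eef_rot: [1.0, -0.013, 0.0, -0.0]
contact_force: [-0.5, 0.4, 1.6]
grip_width: 0.131
gripper_force: 44.3
```

Emit:
jog_arm --motion "0 0 -1 0 0 0; 0 0 -4 0 0 0; 0 0 -8 0 0 0; 0 0 -12 0 0 0; 0 0 -12 0 0 0"

```text
clock: 5.88
tcp_pos: [0.4625, 0.3621, 0.3272]
eef_rot: [1.0, -0.013, 0.003, -0.002]
contact_force: [1.0, 0.8, -1.5]
grip_width: 0.133
gripper_force: 44.0
```

```bash
python3 - <<'E'
from h import *
s=get_state();im=capture('wrist');import pickle;pickle.dump(s,open('w4.pkl','wb'));np.save('w4.npy',im)
print(np.round(s['joints'],2),s['grip_width'],s['gripper_force'])
togo((.6198,.1108,.165),-72.1)
cv2.imwrite('pics/w4c.png',cv2.resize(np.clip(im[200:340,180:340,::-1].astype(float)*2.5,0,255).astype(np.uint8),None,fx=4,fy=4,interpolation=cv2.INTER_CUBIC))
E
```

```text
[-0.35  0.39 -0.48  1.58  0.19  1.21 -2.46] 0.13310710234333642 44.04672145843506
shift cm [16.39 24.67  0.47] tool-z turn deg -19.34 cur yaw -91.4 tilt 0.21
```

View pics/w4c.png

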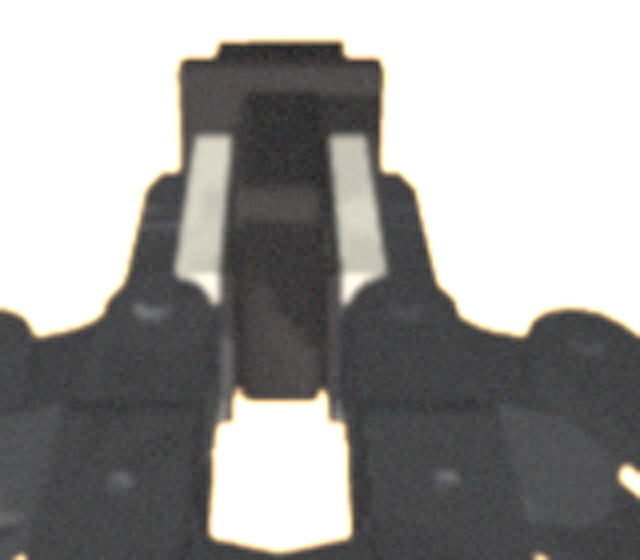

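```bash
python3 - <<'E'
from h import *
import pickle
s=pickle.load(open('w4.pkl','rb'));C=cam('wrist',s)
Rt=R.from_quat(s['eef_rot']).as_matrix();p=np.array(s['tcp_pos'])
f=lambda x,y,z:((proj(C,[p+Rt@np.array([x,y,.155+z])])-[180,200]+.5)*4-.5).round(0)
# tool coords rel. to grasp point; key origin dx along tool x, dz below grasp
for dx in (-.002,0,.002):
    dz=.0272
    print(dx,'flange bot',f(dx+.02,-.016,dz),f(dx+.02,.016,dz),'flange top',f(dx+.02,-.016,dz-.006),'plug foot',f(dx+.0135,0,dz+.02),'fin top near',f(dx+.017,0,dz-.036),'fin top far',f(dx-.017,0,dz-.036))
E
```

```text
-0.002 flange bot [[182.  61.]] [[390.  61.]] flange top [[179.  77.]] plug foot [[285.  48.]] fin top near [[288. 202.]] fin top far [[287. 421.]]
0 flange bot [[182.  49.]] [[390.  49.]] flange top [[179.  65.]] plug foot [[285.  37.]] fin top near [[288. 188.]] fin top far [[287. 410.]]
0.002 flange bot [[182.  37.]] [[391.  37.]] flange top [[178.  53.]] plug foot [[285.  27.]] fin top near [[288. 174.]] fin top far [[287. 398.]]
```

Emit:
jog_arm --motion "2 3 0 0 0 -2; 5 7.6 0 0 0 -6; 8 12.2 0 0 0 -10; 11 16.8 0 0 0 -14; 14 21.1 0 0 0 -17"

```text
clock: 6.55
tcp_pos: [0.597, 0.1446, 0.3213]
eef_rot: [0.991, 0.136, -0.001, 0.0]
contact_force: [1.1, 0.7, 0.5]
grip_width: 0.129
gripper_force: 44.0
```

```bash
python3 - <<'E'
from h import *
togo((.6198,.1108,.165),-72.1)
E
```

```text
shift cm [1.28 3.87 0.13] tool-z turn deg -2.25 cur yaw -74.3 tilt 0.13
```

Emit:
jog_arm --motion "0.8 2.4 0 0 0 -1.3; 1.28 3.87 0.1 0 0 -2.25; 1.28 3.87 0.1 0 0 -2.25; 1.28 3.87 0.1 0 0 -2.25; 1.28 3.87 0.1 0 0 -2.25"

```text
clock: 7.18
tcp_pos: [0.6188, 0.1141, 0.3216]
eef_rot: [0.988, 0.156, -0.0, -0.0]
contact_force: [-0.6, 1.0, -0.1]
grip_width: 0.132
gripper_force: 44.0
```

```bash
python3 - <<'E'
from h import *
s=get_state();im=capture('wrist');import pickle;pickle.dump(s,open('w5.pkl','wb'));np.save('w5.npy',im)
togo((.6198,.1108,.165),-72.1)
cv2.imwrite('pics/w5c.png',cv2.resize(np.clip(im[150:270,180:340,::-1].astype(float)*1.8,0,255).astype(np.uint8),None,fx=5,fy=5,interpolation=cv2.INTER_CUBIC))
E
python3 - <<'E'
import sys;sys.path.insert(0,'.')
import os;os.chdir('.')
from grinder import *
meas(np.load('w5.npy'),pickle.load(open('w5.pkl','rb')))
E
```

```text
shift cm [-0.01  0.33  0.18] tool-z turn deg -0.0 cur yaw -72.1 tilt 0.02
sock [625.  112.5] [37.3 41.1] 17.2
collar [[661.8 -12.2]
 [120.8 132.3]]
```

View pics/w5c.png

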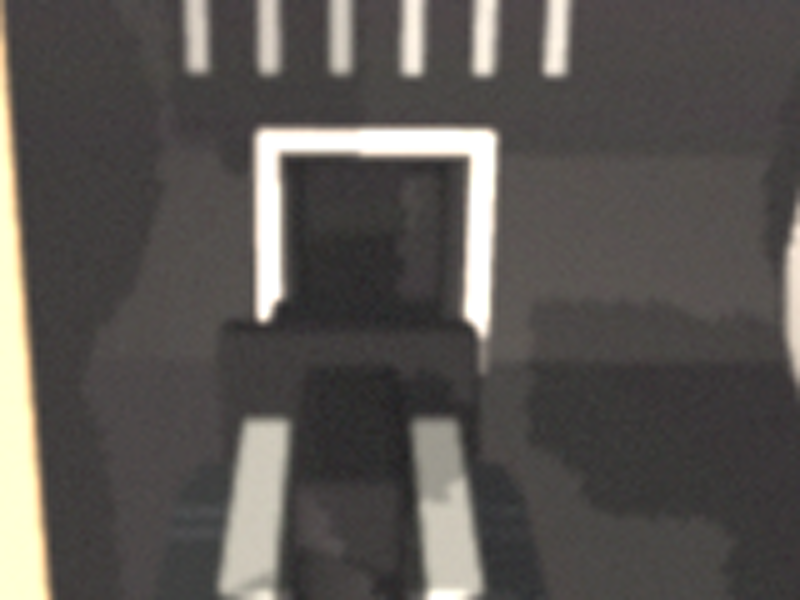

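```bash
python3 - <<'E'
from h import *
import pickle
s=pickle.load(open('w5.pkl','rb'));C=cam('wrist',s)
Rt=R.from_quat(s['eef_rot']).as_matrix();p=np.array(s['tcp_pos'])
f=lambda X,z:(((onplane(C,(np.array(X)+.5)/5-.5+[180,150],z)-p)@Rt)[:,:2]*1000).round(1)
print('frame outer/inner',f([(253,128),(497,128),(283,157),(470,157)],.071).tolist())
g=p[2]-.155
print('g',g,'flange bot',f([(222,324),(475,324)],g-.0272).tolist())
print('foot',f([(285,302)],g-.0472).tolist())
E
```

```text
frame outer/inner [[24.5, -17.2], [24.5, 24.3], [19.3, -12.2], [19.3, 19.9]]
g 0.16664658921671607 flange bot [[18.5, -16.5], [18.6, 14.8]]
foot [[13.0, -9.7]]
```

Frame inner corners are at (283,157) and (470,157), the flange edge at (222..475,324). The key needs about +0.6 mm in tool x and +4.1 mm in tool y; rotation looks aligned.

Emit:
jog_arm --motion "0.06 0.41 0 0 0 0; 0.06 0.41 0 0 0 0; 0.06 0.41 1.5 0 0 0; 0.06 0.41 3 0 0 0; 0.06 0.41 4.2 0 0 0"

```text
clock: 7.85
tcp_pos: [0.6208, 0.109, 0.2778]
eef_rot: [0.988, 0.155, -0.001, -0.0]
contact_force: [-0.0, 0.6, -0.1]
grip_width: 0.132
gripper_force: 44.0
```

Emit:
jog_arm --motion "0 0 0.2 0 0 0; 0 0 0.5 0 0 0; 0 0 0.8 0 0 0; 0 0 1.0 0 0 0; 0 0 1.0 0 0 0"

```text
clock: 8.48
tcp_pos: [0.6212, 0.1091, 0.2697]
eef_rot: [0.988, 0.155, 0.0, -0.0]
contact_force: [0.1, -0.7, -1.1]
grip_width: 0.128
gripper_force: 44.0
```

Emit:
jog_arm --motion "0 0 0.2 0 0 0; 0 0 0.4 0 0 0; 0 0 0.6 0 0 0; 0 0 0.8 0 0 0; 0 0 0.8 0 0 0"

```text
clock: 9.1
tcp_pos: [0.6211, 0.109, 0.2615]
eef_rot: [0.988, 0.155, -0.0, -0.0]
contact_force: [0.3, 0.3, -0.6]
grip_width: 0.133
gripper_force: 44.0
```

Going in freely. On to the bottom.

Emit:
jog_arm --motion "0 0 0.3 0 0 0; 0 0 0.5 0 0 0; 0 0 0.7 0 0 0; 0 0 0.8 0 0 0; 0 0 0.9 0 0 0"

```text
clock: 9.72
tcp_pos: [0.6212, 0.1091, 0.2529]
eef_rot: [0.988, 0.155, 0.0, -0.0]
contact_force: [-2.7, -1.7, 6.5]
grip_width: 0.131
gripper_force: 44.9
```

Emit:
jog_arm --motion "0 0 0.1 0 0 0; 0 0 0.2 0 0 0; 0 0 0.2 0 0 0; 0 0 0.2 0 0 0; 0 0 0.2 0 0 0"

```text
clock: 10.35
tcp_pos: [0.6212, 0.1092, 0.2529]
eef_rot: [0.988, 0.155, 0.001, 0.0]
contact_force: [-7.1, -1.6, 14.7]
grip_width: 0.129
gripper_force: 46.2
```

Seated (force stiff at the expected height). Release and rise.

Emit:
jog_arm --motion "0 0 -0.15 0 0 0; 0 0 -0.15 0 0 0; 0 0 -0.15 0 0 0; 0 0 -0.15 0 0 0; 0 0 -0.15 0 0 0" --gripper 4.5

```text
clock: 10.98
tcp_pos: [0.6212, 0.1091, 0.2521]
eef_rot: [0.988, 0.155, -0.0, -0.0]
contact_force: [0.5, 0.1, 0.4]
grip_width: 0.526
gripper_force: 0.0
```

Emit:
jog_arm --motion "0 0 -3 0 0 0; 0 0 -7 0 0 0; 0 0 -12 0 0 0; 0 0 -17 0 0 0; 0 0 -17 0 0 0"

```text
clock: 11.6
tcp_pos: [0.6217, 0.1096, 0.4276]
eef_rot: [0.988, 0.155, 0.004, -0.0]
contact_force: [0.6, -0.1, -0.6]
grip_width: 0.526
gripper_force: 0.0
```

```bash
python3 - <<'E'
from h import *
s=get_state();im=capture('wrist');import pickle;pickle.dump(s,open('w6.pkl','wb'));np.save('w6.npy',im)
C=cam('wrist',s);print(s['clock'],np.round(s['joints'],2))
c=proj(C,[(.6205,.11,.076)])[0].round().astype(int);print(c)
a=im[c[1]-45:c[1]+45,c[0]-60:c[0]+60,::-1]
cv2.imwrite('pics/w6c.png',cv2.resize(np.clip(a.astype(float)*2.,0,255).astype(np.uint8),None,fx=6,fy=6,interpolation=cv2.INTER_CUBIC))
togo((.483,-.321,.19),-72.1)
E
```

```text
11.6 [ 0.07  0.42 -0.43  1.3   0.17  1.45 -1.6 ]
[249 175]
shift cm [-26.37  36.74   7.85] tool-z turn deg -0.09 cur yaw -72.2 tilt 0.26
```

View pics/w6c.png

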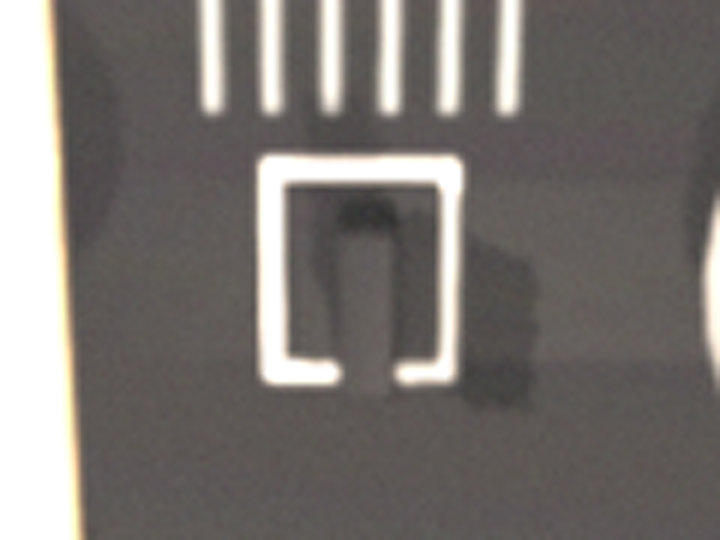

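The key sits flush and straight in its frame (fin at (365,300) in the crop). Now to the lid.

Emit:
jog_arm --motion "-2.6 3.7 0 0 0 5; -5.9 8.2 0 0 0 10; -9.2 12.8 0 0 0 16; -12.5 17.4 0 0 0 22; -15.8 22 1 0 0 27" --gripper 8

```text
clock: 12.28
tcp_pos: [0.5371, -0.1505, 0.4113]
eef_rot: [0.997, -0.082, -0.0, -0.0]
contact_force: [1.4, -0.1, -0.3]
grip_width: 0.935
gripper_force: 0.0
```

```bash
python3 - <<'E'
from h import *
togo((.483,-.321,.19),-125.4)
E
```

```text
shift cm [-2.55 17.71  6.63] tool-z turn deg 26.01 cur yaw -99.4 tilt 0.04
```

Emit:
jog_arm --motion "-0.7 5 1 0 0 8; -1.5 10.3 3 0 0 15; -2.2 15 5 0 0 22; -2.55 17.7 6.6 0 0 26; -2.55 17.7 6.6 0 0 26"

```text
clock: 12.9
tcp_pos: [0.4832, -0.321, 0.3435]
eef_rot: [0.953, -0.304, -0.002, -0.0]
contact_force: [0.4, 0.8, -0.2]
grip_width: 0.939
gripper_force: 0.0
```

```bash
python3 - <<'E'
from h import *
s=get_state();im=capture('wrist');import pickle;pickle.dump(s,open('w7.pkl','wb'));np.save('w7.npy',im)
print(s['clock'],s['tcp_pos'],np.round(s['joints'],2))
cv2.imwrite('pics/w7.png',cv2.resize(np.clip(im[...,::-1].astype(float)*1.5,0,255).astype(np.uint8),(800,600)))
E
```

```text
12.9 [ 0.48319783 -0.32097146  0.34349004] [ 0.6   0.33 -0.09  1.58  0.03  1.24 -1.68]
```

View pics/w7.png

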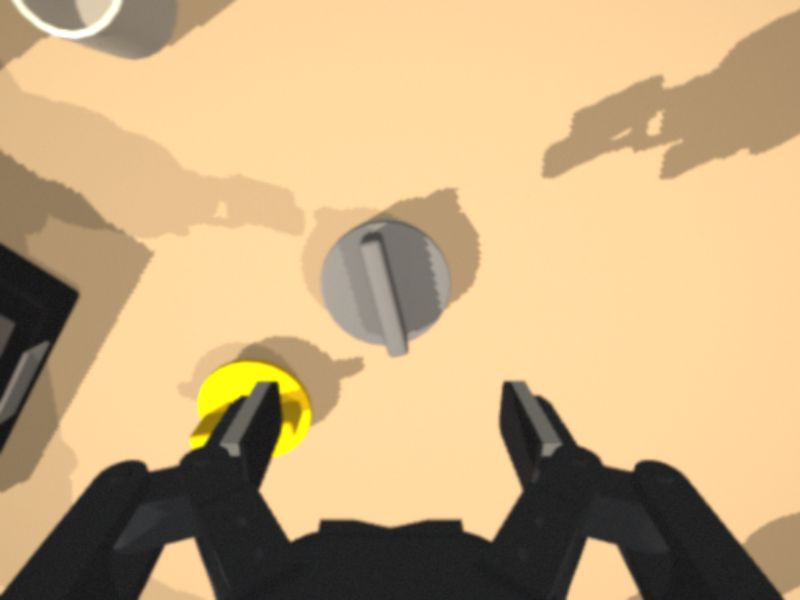

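View (800 px): the grey lid's disc is centred near (386,282), about 129 px wide. The top of the handle runs from (371,240) to (398,352). The yellow look-alike at (255,410) is left out.

```bash
python3 - <<'E'
from h import *
import pickle
s=pickle.load(open('w7.pkl','rb'));C=cam('wrist',s);im=np.load('w7.npy')
f=lambda P,z:onplane(C,(np.array(P)+.5)*.64-.5,z)[:,:2]*1000
h=f([(371,240),(398,352)],.064);d=h[0]-h[1]
print('handle',h.mean(0).round(1),np.linalg.norm(d).round(1),np.degrees(np.arctan2(d[1],d[0])).round(1))
hsv=cv2.cvtColor(im,cv2.COLOR_RGB2HSV)
m=(hsv[...,1]<60).astype(np.uint8);k=np.zeros_like(m);k[125:240,195:300]=1
m=cv2.morphologyEx(m*k,cv2.MORPH_OPEN,np.ones((3,3)))
c=max(cv2.findContours(m,0,1)[0],key=cv2.contourArea)
P=onplane(C,c.reshape(-1,2),.032)[:,:2]*1000;P=P.astype(np.float32)
print(np.round(cv2.minEnclosingCircle(P),1),[np.round(x,1) for x in cv2.fitEllipse(cv2.convexHull(P))],P.min(0),P.max(0))
E
```

```text
handle [ 484.1 -316.7] 76.3 -22.7Traceback (most recent call last):
  File "<stdin>", line 12, in <module>
    return _wrapfunc(a, 'round', decimals=decimals, out=out)
    return _wrapit(obj, method, *args, **kwds)
    conv = _array_converter(obj)
ValueError: setting an array element with a sequence. The requested array has an inhomogeneous shape after 1 dimensions. The detected shape was (2,) + inhomogeneous part.
```

```bash
python3 - <<'E'
from h import *
import pickle
s=pickle.load(open('w7.pkl','rb'));C=cam('wrist',s);im=np.load('w7.npy')
f=lambda P,z:onplane(C,(np.array(P)+.5)*.64-.5,z)[:,:2]*1000
print('disc pts',cv2.minEnclosingCircle(f([(321,280),(450,285),(388,220)],.030).astype(np.float32)))
hsv=cv2.cvtColor(im,cv2.COLOR_RGB2HSV)
m=(hsv[...,1]<60).astype(np.uint8);k=np.zeros_like(m);k[125:240,195:300]=1
m=cv2.morphologyEx(m*k,cv2.MORPH_OPEN,np.ones((3,3)))
c=max(cv2.findContours(m,0,1)[0],key=cv2.contourArea)
P=(onplane(C,c.reshape(-1,2),.032)[:,:2]*1000).astype(np.float32)
print(cv2.minEnclosingCircle(P),cv2.fitEllipse(cv2.convexHull(P)),P.min(0),P.max(0))
for g in (100,115,130,145):
    b=((hsv[...,2]>g)&(m>0)).astype(np.uint8)
    for q in cv2.findContours(b,0,1)[0]:
        if 200<cv2.contourArea(q)<1500:
            Q=(onplane(C,q.reshape(-1,2),.064)[:,:2]*1000).astype(np.float32);print(g,cv2.minAreaRect(Q))
togo((.4841,-.3175,.13),-112.7)
E
```

```text
disc pts ((484.2724304199219, -316.802001953125), 45.546783447265625)
((478.9331970214844, -314.75421142578125), 50.95966720581055) ((480.57537841796875, -314.39056396484375), (88.33509826660156, 99.80060577392578), 63.26389694213867) [ 432.23074 -360.46008] [ 527.8832 -270.3581]
100 ((476.8953857421875, -353.7705993652344), (9.682291030883789, 47.2390022277832), 68.25979614257812)
115 ((496.5218811035156, -293.4657287597656), (22.36361312866211, 71.35405731201172), 78.45558166503906)
shift cm [-0.11 -0.11  5.97] tool-z turn deg -12.48 cur yaw -125.2 tilt 0.16
```

Emit:
jog_arm --motion "-0.05 0 2 0 0 -6.5; -0.1 0.05 5 0 0 -12.5; -0.1 0.05 7 0 0 -12.5; -0.1 0.05 9 0 0 -12.5; -0.1 0.05 9 0 0 -12.5" --gripper 5

```text
clock: 13.58
tcp_pos: [0.4842, -0.3169, 0.2551]
eef_rot: [0.981, -0.195, -0.001, -0.001]
contact_force: [-0.1, -0.9, 0.5]
grip_width: 0.587
gripper_force: 0.0
```

```bash
python3 - <<'E'
from h import *
s=get_state();im=capture('wrist');C=cam('wrist',s)
togo((.4842,-.3168,.053),-112.7)
# handle visible? top strip centreline: brightness rows across handle
Rt=R.from_quat(s['eef_rot']).as_matrix();p=np.array([.4842,-.3168,.064])
for a in (-30,-15,0,15,30):
    c=proj(C,[p+Rt@np.array([a/1000,0,0])])[0]; y=int(round(c[1]));x=int(round(c[0]))
    print(a,x,y,im[min(y,383),max(x-24,0):x+25:2,1].tolist())
E
```

```text
shift cm [-0.05 -0.05  4.83] tool-z turn deg 0.2 cur yaw -112.5 tilt 0.07
-30 251 271 [162, 162, 162, 162, 162, 162, 162, 154, 114, 117, 118, 118, 118, 118, 117, 114, 94, 109, 160, 162, 161, 162, 162, 163, 162]
-15 252 252 [115, 108, 105, 103, 102, 103, 103, 103, 117, 119, 120, 119, 119, 117, 117, 105, 80, 79, 83, 84, 85, 83, 84, 84, 83]
0 252 233 [103, 105, 104, 104, 103, 103, 98, 68, 76, 81, 82, 82, 84, 84, 84, 79, 73, 80, 85, 83, 84, 84, 84, 85, 85]
15 252 212 [106, 105, 105, 104, 105, 105, 87, 63, 66, 69, 69, 67, 69, 68, 69, 65, 61, 78, 84, 85, 85, 86, 86, 86, 87]
30 252 191 [105, 104, 105, 104, 104, 104, 98, 109, 109, 108, 107, 105, 103, 102, 100, 89, 67, 78, 85, 84, 86, 86, 85, 86, 85]
```

Aligned with the handle. Descend, grip, lift.

Emit:
jog_arm --motion "-0.05 -0.05 2 0 0 0; -0.05 -0.05 4 0 0 0; -0.05 -0.05 4.8 0 0 0; -0.05 -0.05 4.8 0 0 0; -0.05 -0.05 4.8 0 0 0"

```text
clock: 14.25
tcp_pos: [0.4837, -0.3187, 0.2094]
eef_rot: [0.98, -0.197, 0.001, 0.0]
contact_force: [-0.4, -0.5, 0.1]
grip_width: 0.585
gripper_force: 0.0
```

Emit:
jog_arm --motion "0 0 0 0 0 0; 0 0 0 0 0 0; 0 0 0 0 0 0; 0 0 0 0 0 0; 0 0 0 0 0 0" --gripper 0 --force 60

```text
clock: 14.88
tcp_pos: [0.4834, -0.3187, 0.2088]
eef_rot: [0.98, -0.197, 0.0, 0.0]
contact_force: [0.0, 0.7, 4.8]
grip_width: 0.152
gripper_force: 59.2
```

Emit:
jog_arm --motion "0 0 -1 0 0 0; 0 0 -4 0 0 0; 0 0 -8 0 0 0; 0 0 -13 0 0 0; 0 0 -15 0 0 0"

```text
clock: 15.5
tcp_pos: [0.4835, -0.3187, 0.3619]
eef_rot: [0.98, -0.197, 0.002, 0.001]
contact_force: [-0.2, -0.2, -1.9]
grip_width: 0.152
gripper_force: 58.5
```

```bash
python3 - <<'E'
from h import *
import pickle
s=get_state();im=capture('wrist');pickle.dump(s,open('w8.pkl','wb'));np.save('w8.npy',im)
togo((.661,-.0171,.2),-72.1);print(s['grip_width'],np.round(s['joints'],2))
C=cam('wrist',s);Rt=R.from_quat(s['eef_rot']).as_matrix();p=np.array(s['tcp_pos'])
# expected disc top rim (lower: rim at underside) and observed edge along tool-x line & +-30 mm
T=lambda x,y,z:proj(C,[p+Rt@np.array([x,y,.155+z])])[0]
for y in (-.03,-.02,.02,.03):
    xs=np.sqrt(.046**2-y*y); print(y,'pred bot/top',T(xs,y,.029).round(1),T(xs,y,.021).round(1))
    u=int(round(T(xs,y,.025)[0])); v=int(T(xs,y,.025)[1]); print(u,v-8,im[v-8:v+9,u].tolist())
for x in (.01,.02):
    for sg in(-1,1):
        y=sg*np.sqrt(.046**2-x*x);c=T(x,y,.021);u,v=int(c[0]),int(round(c[1]));print(x,sg,c.round(1),u-8,im[v,u-8:u+9,0].tolist())
E
```

```text
shift cm [  4.7  -34.68   0.86] tool-z turn deg -40.6 cur yaw -112.7 tilt 0.37
0.15183048053647027 [ 0.62  0.31 -0.12  1.56  0.04  1.26 -1.47]
-0.03 pred bot/top [201.7 187.3] [199.4 191.7]
201 181 [[197, 163, 120], [196, 163, 121], [196, 163, 120], [197, 163, 121], [197, 164, 121], [196, 163, 120], [197, 163, 120], [197, 163, 120], [196, 163, 121], [189, 157, 117], [162, 136, 102], [114, 99, 81], [91, 85, 78], [101, 97, 91], [114, 109, 102], [118, 112, 105], [116, 111, 104]]
-0.02 pred bot/top [217.9 176.9] [216.3 180.7]
217 170 [[220, 222, 199], [219, 220, 197], [217, 217, 193], [213, 212, 186], [211, 209, 183], [211, 208, 183], [211, 209, 183], [213, 210, 184], [213, 212, 186], [212, 211, 185], [206, 204, 179], [178, 177, 156], [121, 119, 106], [79, 77, 71], [83, 80, 75], [102, 98, 92], [111, 107, 100]]
0.02 pred bot/top [285.1 176.9] [286.9 180.8]
286 170 [[137, 115, 87], [138, 116, 88], [139, 119, 92], [139, 119, 91], [139, 119, 92], [138, 118, 92], [138, 118, 92], [138, 118, 93], [138, 119, 93], [139, 119, 94], [139, 120, 93], [137, 117, 90], [124, 105, 81], [99, 85, 68], [73, 66, 58], [65, 63, 59], [78, 74, 71]]
0.03 pred bot/top [301.2 187.4] [303.8 191.7]
302 181 [[197, 163, 121], [197, 163, 121], [196, 163, 120], [196, 163, 120], [196, 162, 120], [197, 164, 121], [197, 163, 120], [197, 163, 121], [196, 163, 120], [197, 164, 122], [197, 163, 121], [195, 162, 119], [187, 155, 115], [163, 136, 103], [125, 107, 84], [91, 83, 72], [82, 77, 72]]
0.01 -1 [177.4 230.4] 169 [217, 218, 217, 216, 216, 219, 218, 217, 208, 173, 138, 124, 116, 112, 113, 112, 112]
0.01 1 [325.4 230.5] 317 [94, 92, 93, 94, 127, 181, 196, 196, 196, 196, 196, 197, 196, 196, 195, 196, 197]
0.02 -1 [181.7 215.3] 173 [109, 109, 112, 119, 128, 134, 136, 136, 134, 128, 119, 121, 125, 120, 116, 114, 113]
0.02 1 [321.2 215.4] 313 [93, 92, 97, 135, 178, 194, 196, 197, 196, 197, 196, 197, 196, 197, 197, 195, 196]
```

```bash
cat > lidfit.py <<'E'
from h import *
from scipy.optimize import least_squares
def fit(s,im,dz=.0295):
    C=cam('wrist',s);Rt=R.from_quat(s['eef_rot']).as_matrix();p=np.array(s['tcp_pos'])
    T=lambda x,y,z:proj(C,[p+Rt@np.array([x,y,.155+z])])[0]
    g=cv2.GaussianBlur(cv2.cvtColor(im,cv2.COLOR_RGB2GRAY).astype(np.float32),(3,3),0)
    pts=[]
    for a in (40,48,55,62,68,112,118,125,132,140):   # rim points, edge searched radially in the image
        a=np.radians(a);o=T(.046*np.sin(a),.046*np.cos(a),dz);c=T(.03*np.sin(a),.03*np.cos(a),dz)
        n=(o-c)/np.linalg.norm(o-c);t=np.arange(-9,9,.5);q=o+t[:,None]*n
        v=cv2.remap(g,q[:,0:1].astype(np.float32),q[:,1:2].astype(np.float32),1).ravel()
        w=np.abs(np.gradient(v));i=len(w)-1-np.argmax(w[::-1]>.6*w.max()) 
        pts.append(q[i]); 
    P=onplane(C,pts,p[2]-.155-dz);L=((P-p)@Rt)[:,:2]*1000
    f=least_squares(lambda c:np.hypot(*(L-c).T)-46,[0,0],loss='soft_l1')
    print('lid in tool mm',f.x.round(2),'res',f.fun.round(1))
E
python3 - <<'E'
from lidfit import *
import pickle
fit(pickle.load(open('w8.pkl','rb')),np.load('w8.npy'))
s=get_state();im=capture('wrist');fit(s,im);np.save('w9.npy',im);pickle.dump(s,open('w9.pkl','wb'))
C=cam('wrist',s);Rt=R.from_quat(s['eef_rot']).as_matrix();p=np.array(s['tcp_pos'])
T=lambda x,y,z:proj(C,[p+Rt@np.array([x,y,.155+z])])[0]
for n,x in(('+',.04),('-',-.04)):
    c=T(x,0,-.0105);u,v=np.round(c).astype(int);print(n,c.round(1),v-12,im[v-12:v+13,u-2].mean(-1).astype(int).tolist())
E
```

```text
lid in tool mm [-2.33 -1.24] res [ 0.   0.1 -0.1 -0.1 -0.1  6.8 -0.3 -0.3 -0.3  0. ]
lid in tool mm [-2.35 -1.24] res [ 0.   0.1 -0.1 -0.1 -0.2  6.8 -0.3 -0.3 -0.3  0. ]
+ [252.2 203.7] 192 [52, 51, 50, 50, 51, 51, 52, 52, 51, 52, 52, 53, 51, 53, 57, 67, 76, 87, 95, 101, 107, 112, 117, 120, 119]
- [251.5 336.5] 324 [115, 115, 115, 115, 115, 115, 115, 114, 115, 114, 115, 111, 96, 66, 38, 27, 26, 23, 24, 24, 23, 25, 24, 26, 22]
```

Emit:
jog_arm --motion "0.5 -3 0 0 0 -3; 1.2 -8.5 0 0 0 -10; 2 -14 0 0 0 -17; 2.7 -19.5 0 0 0 -24; 3.4 -25 0 0 0 -31"

```text
clock: 16.23
tcp_pos: [0.6115, -0.0981, 0.3564]
eef_rot: [0.997, 0.075, -0.001, -0.001]
contact_force: [0.6, -2.0, -1.1]
grip_width: 0.149
gripper_force: 58.5
```

```bash
python3 - <<'E'
from h import *
togo((.6636,-.0179,.2),-72.1)
E
```

```text
shift cm [ 6.36 -7.15  0.13] tool-z turn deg -9.25 cur yaw -81.4 tilt 0.16
```

Emit:
jog_arm --motion "2.5 -2.8 0 0 0 -4; 5 -5.6 0 0 0 -8; 6.36 -7.15 0.1 0 0 -9.3; 6.36 -7.15 0.1 0 0 -9.3; 6.36 -7.15 0.1 0 0 -9.3"

```text
clock: 16.85
tcp_pos: [0.6633, -0.0225, 0.3566]
eef_rot: [0.988, 0.152, -0.001, 0.0]
contact_force: [0.6, -1.3, -1.1]
grip_width: 0.152
gripper_force: 58.5
```

```bash
cat > colfit.py <<'E'
from lidfit import *
def col(s,im,x0=0,y0=0):
    C=cam('wrist',s);Rt=R.from_quat(s['eef_rot']).as_matrix();p=np.array(s['tcp_pos'])
    g=cv2.GaussianBlur(cv2.cvtColor(im,cv2.COLOR_RGB2GRAY).astype(np.float32),(3,3),0)
    T=lambda x,y:proj(C,[[*(p+Rt@np.array([x,y,0]))[:2],.096]])[0]
    pts=[]
    for a in range(0,181,6):
        a=np.radians(a);d=np.array([np.sin(a),np.cos(a)]);o=T(*(.062*d));i=T(*(.052*d))
        n=(o-i)/np.linalg.norm(o-i);t=np.arange(-8,8,.5);q=o+t[:,None]*n
        v=cv2.remap(g,q[:,0:1].astype(np.float32),q[:,1:2].astype(np.float32),1).ravel()
        w=-np.gradient(v);k=np.argmax(w)
        if w[k]>8: pts.append(q[k])
    L=((onplane(C,pts,.096)-p)@Rt)[:,:2]*1000
    f=least_squares(lambda c:np.hypot(*(L-c).T)-62,[0,0],loss='soft_l1')
    print('collar in tool mm',f.x.round(2),'n',len(pts),'res',f.fun.round(1))
E
python3 - <<'E'
from colfit import *
import pickle
s=get_state();im=capture('wrist');fit(s,im);col(s,im);np.save('w10.npy',im);pickle.dump(s,open('w10.pkl','wb'))
togo((.6636,-.0179,.2),-72.1);print(np.round(s['joints'],2))
s1=pickle.load(open('w1.pkl','rb'));C=cam('wrist',s1)
# slot direction from double ticks in w1 (800 px): (542,228),(421,333); singles (487,202),(473,354)
f=lambda P:onplane(C,(np.array(P)+.5)*.64-.5,.097)[:,:2]*1000
for P in ([(542,228),(421,333)],[(487,202),(473,354)],[(559,284),(401,282)]):
    Q=f(P);d=Q[0]-Q[1];print(Q.mean(0).round(1),np.degrees(np.arctan2(d[1],d[0])).round(1))
E
```

```text
lid in tool mm [-1.77 -0.66] res [ 5.3  0.3 -0.3 -0.2 -0.5 -0.4 -0.2 -0.1  0.   5.5]
collar in tool mm [-0.48 -5.57] n 31 res [-0.1 -0.4  0.1  0.1  0.1 -0.4 -0.2  0.  -0.3 -0.2 -0.2 -0.2 -0.2 -0.7
 -0.4 -0.6  1.8  1.6  1.   0.9  0.3  0.2  0.1 -0.4 -0.4 -0.7 -0.2 -0.5
 -0.2 -0.8  0.1]
shift cm [ 0.18 -0.47  0.2 ] tool-z turn deg -0.46 cur yaw -72.6 tilt 0.07
[ 0.22  0.52 -0.35  1.31  0.18  1.35 -1.4 ]
[660.6 -18. ] -27.7
[660.7 -18.4] 17.2
[660.7 -18.9] -72.4
```

Emit:
jog_arm --motion "0.13 -0.46 0 0 0 -0.3; 0.13 -0.46 1 0 0 -0.3; 0.13 -0.46 2.5 0 0 -0.3; 0.13 -0.46 4 0 0 -0.3; 0.13 -0.46 4 0 0 -0.3"

```text
clock: 17.52
tcp_pos: [0.6629, -0.0165, 0.3147]
eef_rot: [0.988, 0.156, -0.002, -0.0]
contact_force: [0.5, 0.4, -1.0]
grip_width: 0.152
gripper_force: 58.5
```

```bash
python3 - <<'E'
from colfit import *
s=get_state();im=capture('wrist');fit(s,im);col(s,im)
togo((.6623,-.0175,.1255),-72.4)
E
```

```text
lid in tool mm [-1.62 -0.23] res [-0.3 -0.1  3.6  0.1 -0.5 -0.4 -0.2  0.   0.2  0.3]
collar in tool mm [-0.93  0.43] n 31 res [-0.1 -0.3 -0.1  0.1 -0.1 -0.3 -0.1 -0.3 -0.2 -0.4 -0.3 -0.5 -0.8 -0.7
 -1.   2.4  2.1  2.1  1.7  1.3  0.6  0.1 -0.3 -0.4 -0.2 -0.8 -0.2 -0.8
 -0.2 -0.8 -0.6]
shift cm [-0.11  0.07  3.55] tool-z turn deg 0.3 cur yaw -72.1 tilt 0.13
```

Emit:
jog_arm --motion "0.05 0.06 0.4 0 0 0; 0.05 0.06 0.9 0 0 0; 0.05 0.06 1.4 0 0 0; 0.05 0.06 1.9 0 0 0; 0.05 0.06 2.1 0 0 0"

```text
clock: 18.2
tcp_pos: [0.664, -0.0167, 0.2957]
eef_rot: [0.988, 0.156, -0.0, -0.0]
contact_force: [0.4, 0.8, -2.1]
grip_width: 0.153
gripper_force: 58.5
```

Emit:
jog_arm --motion "0 0 0.3 0 0 0; 0 0 0.5 0 0 0; 0 0 0.8 0 0 0; 0 0 1.0 0 0 0; 0 0 1.0 0 0 0"

```text
clock: 18.82
tcp_pos: [0.6641, -0.0167, 0.286]
eef_rot: [0.988, 0.156, -0.0, -0.0]
contact_force: [-0.1, 0.6, -2.0]
grip_width: 0.15
gripper_force: 58.5
```

Emit:
jog_arm --motion "0 0 0.2 0 0 0; 0 0 0.4 0 0 0; 0 0 0.55 0 0 0; 0 0 0.6 0 0 0; 0 0 0.6 0 0 0"

```text
clock: 19.45
tcp_pos: [0.6642, -0.0167, 0.2809]
eef_rot: [0.988, 0.156, 0.0, 0.0]
contact_force: [-2.9, -0.8, 4.4]
grip_width: 0.155
gripper_force: 59.5
```

Emit:
jog_arm --motion "0 0 0.08 0 0 0; 0 0 0.1 0 0 0; 0 0 0.1 0 0 0; 0 0 0.1 0 0 0; 0 0 0.1 0 0 0"

```text
clock: 20.08
tcp_pos: [0.6641, -0.0167, 0.2809]
eef_rot: [0.988, 0.156, 0.0, 0.0]
contact_force: [-7.7, -0.8, 11.5]
grip_width: 0.153
gripper_force: 60.5
```

```bash
python3 - <<'E'
from colfit import *
s=get_state();im=capture('wrist');fit(s,im);col(s,im);print(s['contact_force'],s['wrist_torque'],s['joints'][-1],s['clock'])
E
```

```text
lid in tool mm [-1.79 -0.29] res [ 3.8  0.  -0.2 -0.4 -0.4 -0.3 -0.1  0.1  0.2  0.3]
collar in tool mm [-3.26 -0.5 ] n 31 res [-0.2 -0.2 -0.1 -0.4  0.2 -0.4 -0.2 -0.5 -0.  -0.7 -0.6 -0.8 -0.7 -0.4
 -0.6  3.4  3.   2.9  2.3  2.1  1.3  0.3 -0.3 -0.5 -0.5 -0.8 -0.6 -0.6
 -0.6 -0.6 -1. ]
[-7.72245691 -0.83322458 11.45836675] [-0.05437789  1.45659068 -0.02516127] -1.4145534616391402 20.075
```

Emit:
jog_arm --motion "-0.03 0.01 -0.08 0 0 4; -0.06 0.03 -0.08 0 0 9; -0.08 0.04 -0.08 0 0 14; -0.1 0.05 -0.08 0 0 19; -0.11 0.06 -0.08 0 0 23"

```text
clock: 20.75
tcp_pos: [0.6638, -0.0186, 0.2809]
eef_rot: [0.999, -0.046, 0.001, 0.001]
contact_force: [-0.2, -3.6, 4.4]
grip_width: 0.155
gripper_force: 59.5
```

Emit:
jog_arm --motion "-0.01 0.02 0 0 0 5; -0.02 0.04 0 0 0 10; -0.03 0.06 0 0 0 15; -0.04 0.08 0 0 0 20; -0.04 0.08 0 0 0 23"

```text
clock: 21.38
tcp_pos: [0.6632, -0.0198, 0.2809]
eef_rot: [0.97, -0.244, 0.001, 0.001]
contact_force: [-1.8, -5.0, 5.7]
grip_width: 0.151
gripper_force: 59.7
```

Emit:
jog_arm --motion "0 0 0 0 0 0; 0 0 0 0 0 0; 0 0 0 0 0 0; 0 0 0 0 0 0; 0 0 0 0 0 0"

```text
clock: 22.0
tcp_pos: [0.6632, -0.0199, 0.2809]
eef_rot: [0.97, -0.243, 0.001, 0.001]
contact_force: [-0.5, -5.1, 5.0]
grip_width: 0.153
gripper_force: 59.6
```

```bash
python3 - <<'E'
from colfit import *
import pickle
s=get_state();im=capture('wrist');fit(s,im);col(s,im);print(s['contact_force'],s['wrist_torque'],s['clock'],s['gripper_force'])
togo((.6635,-.018,.1255),-117.6)
# key check in top view: dark fin inside the frame region; lid handle direction from the top view
im=capture('top');C=cam('top');np.save('t9.npy',im)
for x in np.arange(-.05,.051,.01):
    d=np.array([np.cos(np.radians(-27.6)),np.sin(np.radians(-27.6))]);n=np.array([-d[1],d[0]])
q=proj(C,[(.62,.11,.09)])[0].round().astype(int);print(q);print(im[q[1]-10:q[1]+11:2,q[0]-10:q[0]+11:2,1])
E
```

```text
lid in tool mm [-2.46 -0.91] res [-0.1  3.6 -0.2 -0.1 -0.1 -0.5 -0.4 -0.3  0.1  3.7]
collar in tool mm [-4.02 -0.88] n 31 res [-0.1 -0.4 -0.3  0.1 -0.2  0.1 -0.2  0.1 -0.  -0.1  0.3 -0.2  0.2 -0.1
 -0.1  0.1  0.3 -0.1  0.   0.1 -0.1  0.5 -0.1  0.1  0.1  0.  -0.4 -0.1
 -0.2 -0.3 -0.3]
[-0.53988884 -5.05622363  4.99861548] [-0.82017558  0.28324392  0.11333808] 22.0 59.57612156867981
shift cm [-0.06 -0.18  0.04] tool-z turn deg -0.57 cur yaw -118.2 tilt 0.15
[205 187]
[[ 54  40  34  31  28  31  32  41  27  41  32]
 [ 32  33  32  35  45  91  69  92  47  27  31]
 [ 36  65  91  73  56  39  33  31  56  36  29]
 [ 33  97  42  31  37  32  29  26  56  28  27]
 [ 32  62  48  29  32  32  26  32  40  33  30]
 [ 24  43  78  29  30  33  31  23  35  58  26]
 [ 31  28 116  28  28  31  30  23  28  71  26]
 [ 29  30  78  41  31  29  30  25  26  44  35]
 [ 29  27  48  67  31  24  17  29  29  64  48]
 [ 29  29  40 106  34  49  70  73  63  46  26]
 [ 32  35  34  89  79  72  45  34  33  34  37]]
```

```bash
python3 -c "
from bench import *
print(sign_off())"
```

```text
the job is handed in; nothing more can be done
None
```

The job is handed in with the key home in its socket and the lid seated in the collar, held gripped at about 46° clockwise (half way); `sign_off()` returned no verdict, so I don't know how it was judged.

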